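Press down a tablet's back-cover seal

TASK

First clamp the tablet: swing the jig's red lever round until it points at the white mark, and let go of it. Then take the orange spring-tipped pen from the stand and press down the yellow seal with it: set the nib on the seal at the green dot and run it along the seal, round the corner to the red dot, in one unbroken slow pass of about 2 to 3 cm a second, staying on the yellow strip and pressing so that the spring gives by a few millimetres but does not bottom out. Hang the pen back in the free hole of the stand and leave everything else where it is.

Things in the scene. Friction and masses are not known exactly. Their poses are not given: they have to be found in the camera images.
- jig: low aluminium holding jig, 160 x 345 x 12 mm, fixed, with a grey tablet (120 x 180 mm, top face 24 mm above the table) lying in it; origin on the table under the tablet's centre, y along the tablet's long side towards the clamp lever, x across it, z up. A dark quadrant plate (top 12 mm above the table) carries the clamp lever beside the tablet's +y end
- seam_start (a point): middle of the flush yellow seal strip (8 mm wide) at its green-dot end, on the tablet's top face; the green dot itself (10 mm) lies just beyond, centred 9 mm further along +y. Axes as the jig's; the strip runs from here 150 mm straight along -y to the corner
- seam_corner (a point): middle of the strip at its square corner, on the tablet's top face; axes as the jig's; from here the strip runs 94 mm straight along +x
- seam_end (a point): middle of the strip at its red-dot end, on the tablet's top face; the red dot (10 mm) lies just beyond, centred 7.5 mm further along +x. Axes as the jig's
- clamp (a joint): angle of the red clamp lever about its upright pivot, rad, 0 to 1.75; 0 = lever along the jig's +x, growing anticlockwise from above towards the jig's +y. Stiff: stays where it is left. A black jaw closes on the tablet as it turns
- clamp_pivot (a point): foot of the lever's upright pivot axis, 12 mm above the table, at x -45, y 115 mm in the jig's frame
- clamp_grip (a point): point on the axis of the lever's upright red grip post (14 mm diameter, 65 mm from the pivot, standing from 34 to 80 mm above the table); this point is 62 mm above the table; x points outward along the lever
- mark (a joint): angle of the white mark about the same pivot, rad, measured as the lever's: the lever points at the mark when the two joints are equal. The mark cannot be moved by hand
- mark_line (a point): middle of the white mark, a painted line 22 x 6 mm lying flat on the quadrant plate 94 mm from the pivot; x points outward from the pivot
- stand: light wooden pen stand, fixed, 60 (x) x 130 (y) x 90 mm high, origin under its centre, with two upright square through-holes, 17 x 17 mm, their sides along the stand's x and y
- stand_hole0 (a point): mouth centre of one hole, 35 mm along the stand's +y from its centre, on its top face, 90 mm above the table
- stand_hole1 (a point): mouth centre of the other hole, 35 mm along the stand's -y, on its top face
- pen: the pen, loose, 60 to 90 g, hanging upright in one of the holes: orange square grip 14 x 14 mm from 6 to 56 mm above the origin, black round collar (30 mm diameter, 6 mm thick) whose underside rests on the stand, black square shank 12 x 12 mm down to 52 mm below, steel cone to 62 mm, white nib below that. Origin at the centre of the collar's underside, z up along the pen
- nib_tip (a point): lowest point of the pen's white round-ended nib (6 mm diameter), 78 mm below the pen's origin when out, less when the spring gives
- nib (a joint): how far the nib is pushed into the pen, m: 0 = fully out, 0.012 = bottomed. The spring takes 0.75 N to start and 0.25 N per mm more
- probe: bystander in the stand's other hole: like the pen but with a blue grip and a pointed steel tip; same origin, its top 146 mm above the table
- driver: bystander: red-handled screwdriver, 160 mm, lying on the table
- phone: bystander: black phone 72 x 150 x 9 mm, lying flat
- flask: bystander: white bottle, 60 mm diameter, 130 mm high, red cap
- flux: bystander: small amber jar, 48 mm diameter, 40 mm high
- brush: bystander: brush, 170 mm, lying on the table
- tape: bystander: yellow tape roll, 80 mm diameter, 18 mm high, lying flat
- tray: bystander: blue screw tray 100 x 140 x 22 mm
Mind the look-alikes: they are no part of the job. Leave any black look-alike of the stand alone. What is shaped like the pen but turquoise is not meant.

How it is judged:
By the outcome, as a careful person would: the job done as asked, in the order asked, and still so for the second after the job is handed in, with the robot touching nothing.
It also fails if it takes over 72 s, if anything falls off the work surface, if the arm or the gripper's body presses on something with over 40 N, if the wrist force passes 120 N, or if a joint passes its speed limit or range.

ROBOT

A 6-joint arm with a two-finger parallel gripper is mounted at the origin on the work surface. World frame = base frame: x ahead of the robot, y to its left, z up, the work surface at z = 0. Lengths are in m, angles in rad, forces in N, time in s.
With the tool pointing down it reaches from about 0.35 to 0.975 m from the base axis. Payload 4.9 kg.
Tool frame: the origin (TCP) lies midway between the tips of the shut fingers; the grasp point (between the pads) lies 19 mm behind it; z points along the fingers, y is the line along which they close (so a half turn about z gives the same grasp; the last joint's range is limited). The gripper opens to 85 mm and grips with 20 to 120 N. Pads are 22 mm wide; open, the fingers measure 114 mm over their backs; the gripper's body (76 mm by 85 mm) begins 54 mm behind the grasp point. The pads swing forward as they close: fully open they stand 13 mm farther back than shut.
Start: joints at [1.173, 0.053, 1.613, -0, 1.476, -0.119], TCP at [0.172, 0.601, 0.231] pointing down, gripper open.
Joint ranges: [-3.01, 3.01], [-1.01, 2.22], [0.06, 2.58], [-1.02, 4.17], [0.09, 2.62], [-3.14, 3.14]. Speed limits (rad/s): [2.57, 2.57, 3.14, 3.14, 3.14, 3.14].

INTERFACE

Orientations are given as a unit quaternion [w, x, y, z].
In Python, from plant import state, grab_frame, job_done, cut_out, place_of gives the robot as it stands.
- The arm moves only by the tool jog_arm, never from a script. Its argument "motion" is text: rows parted by semicolons, each of 7 numbers parted by spaces: the opening in per cent of the stroke, from 0 (shut) to 100 (fully open), then the shift along the tool's x, y, z as a fraction of full scale, then the turn, a rotation vector about the tool's x, y, z as a fraction of full scale. A call has exactly 5 rows; each row is the pose to reach, as a shift and turn from the pose commanded when the call began, along the tool's axes at that moment; what a row does not reach only later rows make up. Full scale, the value 1, is 50 cm for a shift and 1.5 rad for a turn. A row lasts 1/8 s, in which the tool goes at most 62.5 mm and 10.7 degrees, less where a joint would pass 70% of its speed; a pose out of reach is approached as far as the arm can. A call with a number of a shift or a turn outside -1 to 1 is refused whole. A call with a gripper value outside its range is refused whole. The fingers move at their own pace and stop on an object; the grip force is fixed at half the most. Time passes only in rows, so rows that repeat a pose let the fingers close, or fill a call up. It gives the time, the measured TCP pose, the force, the opening and the grip force at its end, in the units of the state.
- state(): the state, without advancing time (a new reading comes with each control period).
- grab_frame(name): name is "scene" or "side" or "wrist"; returns a dict with "color" (400x640x3 uint8, red, green, blue), "range_z" (400x640 float32, m along the optical axis (not along the pixel's ray), 0 where there is no reading), "intrinsics" (3x3 intrinsics, pixels), "world_from_camera" (4x4, takes a point from camera to world coordinates). Camera axes: x right, y up, looking along -z (the intrinsics and any distortion apply to the point x, -y, -z); pixel columns grow to the right and rows downward; lengths in m; the calibration is good to about 2 mm. The wrist camera is an equidistant fisheye: a pixel r from the principal point sees the ray r / f radians off the axis. A picture is of the moment at which its call begins.
- job_done(): hands the job in; it is judged then, once.
Trained networks look in the newest picture that a camera, given by its name, has taken for a name from the list of things; names that differ only in an ending like _2 or _b are one class to them, and where a whole thing is asked for, a point or a joint stands for the part that bears it (a point fixed in the world has none). Each returns a list of dicts, best first, with "p" (0 to 1); they miss things now and then, are a little off and sometimes report something else, mostly with a low value. They report only what shows in the picture. A call takes as long as a camera call. They do not tell look-alikes from the thing itself.
- cut_out(camera, thing): "pixels" (400x640 bool, what is visible of it).
- place_of(camera, thing): "at" ([x, y, z] in m, in world coordinates, good to about 4 mm: a listed point, or the origin of a listed thing).
The state is a dict: "time": time; "joint_pos": joint angles; "joint_vel": joint speeds; "joint_efforts": joint torques, N m; "tool_pos": TCP position; "tool_rot": TCP orientation; "contact_force": force on the tool from outside, world axes, zero at the start; "ft_torque": the same for the moment, N m; "gripper_width": opening from 0.0 (shut) to 1.0 (fully open); "grasp_force": force on a finger pad.
Only numpy, scipy, OpenCV 4.12 (cv2) and the standard library are available. Lean on these libraries where they do the work, as an engineer would, in place of code of your own. Each camera call takes 0.05 s, during which the arm holds its last target. There are 200 camera calls.

## Working session

There is one attempt and no reset: what is moved stays moved. The work goes in short steps, Python scripts to look and compute and a tool call to move; the robot and the scene stay as the last step left them, time stands still between calls to the robot, and variables do not carry over. Pictures are saved under pics/ and viewed, at most 14 in all, crops included, and the job is handed in when it is done.

Besides the shell and the picture viewer there is one more tool, called after "Request:" as name(argument=value, ...), one argument or row to a line, values as JSON. jog_arm: Moves the arm, as the interface text tells. Shift numbers are shares of 50 cm and turn numbers shares of 1.5 rad, none past 1 either way. Its arguments: {"type":"object","properties":{"motion":{"type":"string"}},"required":["motion"]}

```bash
mkdir -p pics
python3 - <<'E'
from plant import *
import cv2,numpy as np
s=state();print(s['tool_pos'],s['tool_rot'],s['time'])
ims=[]
for c in ['scene','side']:
    f=grab_frame(c);ims.append(f['color']);cv2.imwrite(f'pics/{c}0.png',f['color'][:,:,::-1])
    for t in ['jig','seam_start','seam_corner','seam_end','clamp_pivot','clamp_grip','mark_line','stand','stand_hole0','stand_hole1','pen','nib_tip','probe','flask','tape']:
        print(c,t,[(round(d['p'],2),np.round(d['at'],3).tolist()) for d in place_of(c,t)][:3])
E
```

```text
[0.17174693 0.60028442 0.23002805] [-2.73616855e-04  1.38944484e-01  9.90299615e-01 -1.01390154e-03] 0.0
scene jig [(0.76, [0.561, 0.025, 0.004]), (0.66, [0.569, -0.414, 0.091]), (0.61, [0.569, -0.378, 0.002])]
scene seam_start [(0.81, [0.501, 0.092, 0.02])]
scene seam_corner [(0.67, [0.522, -0.06, 0.022]), (0.47, [0.362, -0.164, -0.003])]
scene seam_end [(0.94, [0.614, -0.044, 0.022])]
scene clamp_pivot [(0.81, [0.499, 0.134, 0.012]), (0.69, [0.784, -0.001, 0.003]), (0.19, [0.778, 0.134, 0.002])]
scene clamp_grip [(0.65, [0.556, 0.162, 0.062])]
scene mark_line []
scene stand [(0.84, [0.569, -0.38, -0.0]), (0.63, [0.571, -0.413, 0.089])]
scene stand_hole0 [(0.83, [0.544, -0.158, 0.09]), (0.8, [0.566, -0.339, 0.09]), (0.69, [0.553, -0.235, 0.09])]
scene stand_hole1 [(0.83, [0.544, -0.158, 0.09]), (0.8, [0.566, -0.339, 0.09]), (0.69, [0.553, -0.235, 0.09])]
scene pen [(0.53, [0.566, -0.412, 0.094]), (0.42, [0.483, -0.464, 0.076])]
scene nib_tip [(0.52, [0.559, 0.16, 0.066])]
scene probe [(0.51, [0.567, -0.342, 0.092])]
scene flask [(0.98, [0.779, 0.13, -0.002]), (0.46, [0.612, -0.044, 
[... 398 characters left out ...]
13, -0.0]), (0.63, [0.285, 0.368, -0.003])]
side clamp_grip [(0.29, [0.498, 0.135, 0.012])]
side mark_line []
side stand [(0.91, [0.569, -0.379, -0.005]), (0.62, [0.551, -0.199, 0.001]), (0.52, [0.694, -0.331, -0.006])]
side stand_hole0 [(0.73, [0.572, -0.413, 0.092]), (0.72, [0.547, -0.163, 0.092]), (0.72, [0.551, -0.235, 0.089])]
side stand_hole1 [(0.73, [0.572, -0.413, 0.092]), (0.72, [0.547, -0.163, 0.092]), (0.72, [0.551, -0.235, 0.089])]
side pen [(0.69, [0.486, -0.466, 0.08]), (0.65, [0.694, -0.333, -0.004])]
side nib_tip []
side probe [(0.74, [0.567, -0.346, 0.084])]
side flask [(0.63, [0.778, 0.128, -0.002])]
side tape [(0.74, [0.762, -0.159, 0.005]), (0.54, [0.335, -0.405, 0.003])]
```

View pics/scene0.png

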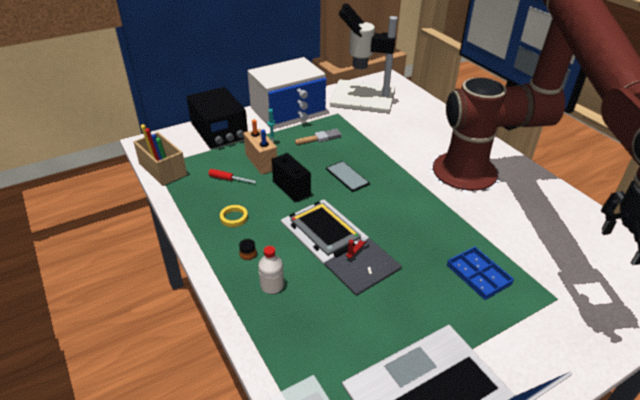

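View pics/side0.png

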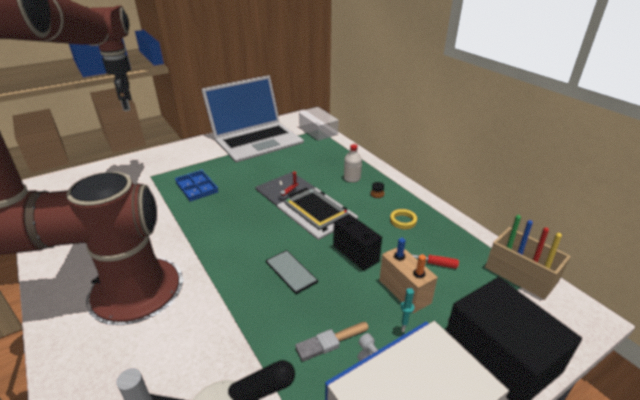

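The scene view shows the jig at about (325,230), the red lever at (355,247), and the white mark at (370,270). The orange pen is at (255,130) in the wooden stand, next to the blue probe. The black block at (290,177) is the look-alike stand.

```bash
cat > h.py <<'E'
from plant import *
import cv2,numpy as np
from scipy.spatial.transform import Rotation as R
def pose():
    s=state();return np.array(s['tool_pos']),R.from_quat(np.roll(s['tool_rot'],-1)),s
def down(yaw): # tool z down, tool y at world angle yaw
    y=np.array([np.cos(yaw),np.sin(yaw),0]);z=np.array([0,0,-1.]);return R.from_matrix(np.c_[np.cross(y,z),y,z])
def rel(p,yaw,p0=None,r0=None):
    a,b,_=pose();a=a if p0 is None else np.array(p0);b=r0 or b
    return np.round(np.r_[b.inv().apply(np.array(p)-a)/.5,(b.inv()*down(yaw)).as_rotvec()/1.5],4)
def rays(f,uv):
    uv=np.atleast_2d(uv).astype(float);K=f['intrinsics'];T=f['world_from_camera']
    x=(uv-K[:2,2])/[K[0,0],K[1,1]];return x,T
def onplane(f,uv,z,fish=False):
    x,T=rays(f,uv)
    if fish:
        t=np.linalg.norm(x,axis=1,keepdims=True);d=np.c_[x*np.sin(t)/np.maximum(t,1e-9),np.cos(t)]
    else: d=np.c_[x,np.ones(len(x))]
    d=d*[1,-1,-1]@T[:3,:3].T;o=T[:3,3];return o+d*((z-o[2])/d[:,2])[:,None]
E
python3 - <<'E'
from h import *
f=grab_frame('scene');c=f['color'].astype(int);P=onplane(f,np.stack(np.meshgrid(np.arange(640),np.arange(400)),-1).reshape(-1,2),.012)
pv=np.array([.499,.134]);d=P[:,:2]-pv;r=np.hypot(*d.T);a=np.arctan2(d[:,1],d[:,0])
m=(c.min(2).ravel()>120)&(abs(r-.094)<.025)&(a>.1)&(a<2.1)
print(m.sum(),P[m].mean(0).round(4),np.median(a[m]),r[m].mean(),a[m].min(),a[m].max())
print(rel([.50,.14,.26],-1.1), rel([.50,.14,.26],2.04))
f=grab_frame('wrist');print(f['world_from_camera'].round(3),f['intrinsics'])
E
```

```text
28 [0.5383 0.2194 0.012 ] 1.142783935898914 0.09404994601437149 1.084257056799698 1.1903113736225233
[-0.8843 -0.7056 -0.0573  0.      0.      1.5947] [-0.8843 -0.7056 -0.0573 -0.      0.     -0.4987]
[[ 0.275 -0.922 -0.272  0.102]
 [ 0.961  0.264  0.078  0.621]
 [-0.    -0.283  0.959  0.374]
 [ 0.     0.     0.     1.   ]] [[309.70691629   0.         324.37967288]
 [  0.         309.70691629 198.60700338]
 [  0.           0.           1.        ]]
```

Request:
jog_arm(
  motion="100 -0.2 -0.16 -0.012 0 0 0.12; 100 -0.4 -0.32 -0.024 0 0 0.24; 100 -0.6 -0.48 -0.036 0 0 0.36; 100 -0.8 -0.64 -0.05 0 0 0.48; 100 -0.88 -0.7 -0.05 0 0 0.6",
)

```text
time: 2.33
tool_pos: [0.3538, 0.3448, 0.2463]
tool_rot: [0.0, 0.558, 0.83, 0.001]
contact_force: [0.1, 0.5, -0.2]
gripper_width: 1.004
grasp_force: 0.0
```

Request:
jog_arm(
  motion="100 0 0 0 0 0 0.12; 100 0 0 0 0 0 0.24; 100 0 0 0 0 0 0.36; 100 0 0 0 0 0 0.48; 100 0 0 0 0 0 0.6",
)

```text
time: 2.95
tool_pos: [0.3529, 0.3464, 0.2459]
tool_rot: [-0.0, 0.864, 0.504, 0.0]
contact_force: [0.3, -0.0, 0.1]
gripper_width: 1.0
grasp_force: 0.0
```

Run:
```python
from h import *
p,r,s=pose();print(p,r.as_matrix().round(3)[:,1],s['joint_pos'])
print(rel([.52,.14,.26],-1.1))
```

```text
[0.35293953 0.34643858 0.24590474] [ 0.871 -0.492  0.   ] [ 6.25493915e-01 -2.75761947e-01  1.89130318e+00  1.23795571e-05
  1.52587509e+00  1.13952728e+00]
[-1.952e-01  4.940e-01 -2.820e-02  0.000e+00 -1.000e-04  3.906e-01]
```

Request:
jog_arm(
  motion="100 -0.04 0.1 -0.006 0 0 0.1; 100 -0.08 0.2 -0.012 0 0 0.2; 100 -0.12 0.3 -0.018 0 0 0.3; 100 -0.16 0.4 -0.024 0 0 0.39; 100 -0.195 0.49 -0.028 0 0 0.39",
)

```text
time: 3.58
tool_pos: [0.5207, 0.1405, 0.2602]
tool_rot: [-0.0, 0.972, 0.236, 0.0]
contact_force: [0.7, 0.1, 0.0]
gripper_width: 0.998
grasp_force: 0.0
```

Run:
```python
from h import *
p,r,s=pose();print(p,r.as_matrix().round(3)[:,1],s['joint_pos'].round(2) if hasattr(s['joint_pos'],'round') else s['joint_pos'])
f=grab_frame('wrist');cv2.imwrite('pics/w1.png',f['color'][:,:,::-1])
for t in ['seam_start','seam_corner','seam_end','clamp_pivot','clamp_grip','mark_line']:
    print(t,[(round(d['p'],2),np.round(d['at'],4).tolist()) for d in place_of('wrist',t)][:3])
c=f['color'].astype(int);P=onplane(f,np.stack(np.meshgrid(np.arange(640),np.arange(400)),-1).reshape(-1,2),.012,True)
pv=np.array([.499,.134]);d=P[:,:2]-pv;rr=np.hypot(*d.T);a=np.arctan2(d[:,1],d[:,0])
m=(c.min(2).ravel()>130)&(abs(rr-.094)<.025)&(a>.6)&(a<2.1)
print(m.sum(),P[m].mean(0).round(4))
```

```text
[0.52065173 0.14045142 0.26024668] [ 0.459 -0.889  0.   ] [ 0.13 -0.17  1.78  0.    1.53  1.22]
seam_start [(0.76, [0.5017, 0.0912, 0.0243])]
seam_corner [(0.73, [0.5186, -0.0579, 0.0283])]
seam_end [(0.65, [0.5705, -0.3774, 0.0024]), (0.59, [0.6144, -0.0511, 0.0251])]
clamp_pivot [(0.59, [0.5013, 0.1332, 0.0062])]
clamp_grip [(0.61, [0.5606, 0.1581, 0.0627]), (0.45, [0.6939, -0.3269, 0.0003])]
mark_line [(0.42, [0.539, 0.2153, 0.0111]), (0.28, [0.7837, -0.0006, 0.002])]
133 [0.5358 0.2209 0.012 ]
```

View pics/w1.png

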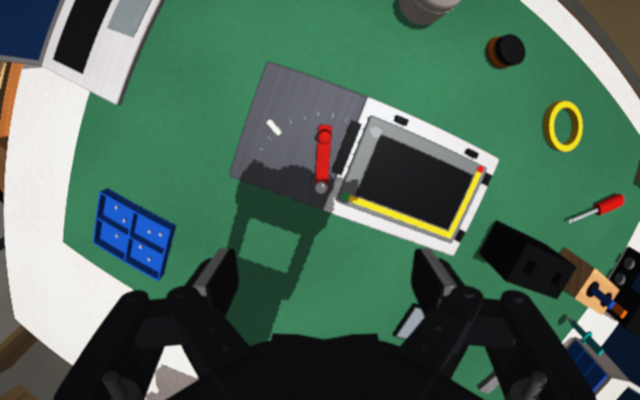

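```bash
cat >> h.py <<'E'
GRID=np.stack(np.meshgrid(np.arange(640),np.arange(400)),-1).reshape(-1,2)
def strip(f,fish):
    hsv=cv2.cvtColor(f['color'],cv2.COLOR_RGB2HSV).reshape(-1,3)
    P=onplane(f,GRID,.024,fish)[:,:2]
    m=(abs(hsv[:,0].astype(int)-26)<7)&(hsv[:,1]>130)&(hsv[:,2]>110)&(np.hypot(*(P-[.545,.015]).T)<.12)
    P=P[m];yaw=.127;c=np.array([.520,-.058])
    for _ in range(5):
        Q=(P-c)@np.array([[np.cos(yaw),-np.sin(yaw)],[np.sin(yaw),np.cos(yaw)]])
        A=Q[(Q[:,1]>.015)&(abs(Q[:,0])<.01)];B=Q[(Q[:,0]>.015)&(abs(Q[:,1])<.01)]
        pa=np.polyfit(A[:,1],A[:,0],1);pb=np.polyfit(B[:,0],B[:,1],1)
        d=np.array([pa[1],pb[1]]);c=c+np.array([[np.cos(yaw),-np.sin(yaw)],[np.sin(yaw),np.cos(yaw)]])@d
        yaw+=(-pa[0]*len(A)*2+pb[0]*len(B))/(2*len(A)+len(B))
    ym=np.array([-np.sin(yaw),np.cos(yaw)]);xm=np.array([ym[1],-ym[0]])
    print('n',len(A),len(B),'slopes',pa[0].round(4),pb[0].round(4),'yaw',yaw.round(4),'corner',c.round(4),'extent',A[:,1].max().round(4),B[:,0].max().round(4),'start',(c+.15*ym).round(4),'end',(c+.094*xm).round(4))
    return yaw,c
E
python3 - <<'E'
from h import *
for n in ['wrist','scene']:
    f=grab_frame(n);fi=n=='wrist';yaw,c=strip(f,fi)
    ym=np.array([-np.sin(yaw),np.cos(yaw)]);xm=np.array([ym[1],-ym[0]])
    pv=c+xm*.002+ym*.190  # if corner at (-47,-75)
    print('pivot guess',pv.round(4))
    col=f['color'].astype(int)
    P=onplane(f,GRID,.012,fi)[:,:2];m=(col.min(2).ravel()>120)&(np.hypot(*(P-[.537,.219]).T)<.025)
    M=P[m];u,s,v=np.linalg.svd(M-M.mean(0));print('mark',M.mean(0).round(4),'pca',np.arctan2(*(v[0]*np.sign(v[0][1]))[::-1]),'ang',np.arctan2(*(M.mean(0)-pv)[::-1]))
    Q=onplane(f,GRID,.08,fi)[:,:2];red=(col[...,0]>130)&(col[...,1]<70)&(col[...,2]<70);w=np.where(red.ravel()&(np.hypot(*(Q-[.558,.16]).T)<.012))[0]
    print('post top',Q[w].mean(0).round(4),len(w))
    if fi: print('pivot pix at z .03',onplane(f,[321,187],.034,True).round(4))
E
```

```text
n 642 340 slopes -0.0008 -0.0029 yaw 0.1154 corner [ 0.5179 -0.0572] extent 0.1534 0.0963 start [0.5006 0.0918] end [ 0.6113 -0.0464]
pivot guess [0.498  0.1317]
mark [0.5363 0.22  ] pca 1.416642337054989 ang 1.1617738257726924
post top [0.5575 0.1599] 244
pivot pix at z .03 [[0.4965 0.1366 0.034 ]]
n 121 70 slopes -0.0036 -0.0123 yaw 0.1139 corner [ 0.5224 -0.0548] extent 0.1488 0.0935 start [0.5053 0.0942] end [ 0.6158 -0.0441]
pivot guess [0.5028 0.1342]
mark [0.5379 0.219 ] pca 1.1613134131223704 ang 1.178241890324733
post top [0.5621 0.1621] 13
```

Run:
```python
from h import *
print(rel([.558,.160,.26],-1.135),rel([.558,.160,.045],-1.135))
# swing rows relative to grasp pose
pv=np.array([.498,.1333]);a0=np.arctan2(.160-.1333,.06);r=np.hypot(.06,.0267);print(a0,r)
r0=down(-1.135)
for i in range(0,11):
    a=a0+(1.16-a0)*i/10;p=[*(pv+r*np.array([np.cos(a),np.sin(a)])),.045];print(i,rel(p,-1.135+a-a0,[.558,.16,.045],r0))
```

```text
[ 0.0849  0.0061 -0.0004 -0.0001 -0.      0.0292] [ 8.490e-02  6.100e-03  4.296e-01 -1.000e-04 -0.000e+00  2.920e-02]
0.4186881514383617 0.0656725970249388
0 [0. 0. 0. 0. 0. 0.]
1 [-0.0002 -0.0097  0.      0.      0.     -0.0494]
2 [-0.0011 -0.0194  0.      0.      0.     -0.0988]
3 [-0.0027 -0.029   0.      0.      0.     -0.1483]
4 [-0.0051 -0.0385  0.      0.      0.     -0.1977]
5 [-0.0081 -0.0477  0.      0.      0.     -0.2471]
6 [-0.0118 -0.0567  0.      0.      0.     -0.2965]
7 [-0.0162 -0.0654  0.      0.      0.     -0.3459]
8 [-0.0212 -0.0738  0.      0.      0.     -0.3954]
9 [-0.0268 -0.0817  0.      0.      0.     -0.4448]
10 [-0.0329 -0.0893  0.      0.      0.     -0.4942]
```

Request:
jog_arm(
  motion="60 0.06 0.005 0.08 0 0 0.02; 60 0.085 0.006 0.16 0 0 0.029; 60 0.085 0.006 0.25 0 0 0.029; 60 0.085 0.006 0.35 0 0 0.029; 60 0.085 0.006 0.43 0 0 0.029",
)

```text
time: 4.65
tool_pos: [0.5574, 0.1599, 0.0428]
tool_rot: [-0.0, 0.976, 0.216, -0.001]
contact_force: [0.8, 0.1, 0.0]
gripper_width: 0.597
grasp_force: 0.0
```

Request:
jog_arm(
  motion="60 0 0 0 0 0 0; 0 0 0 0 0 0 0; 0 0 0 0 0 0 0; 0 0 0 0 0 0 0; 0 0 0 0 0 0 0",
)

```text
time: 5.28
tool_pos: [0.5607, 0.1597, 0.0479]
tool_rot: [-0.0, 0.977, 0.215, 0.002]
contact_force: [-0.8, 1.3, 8.1]
gripper_width: 0.149
grasp_force: 58.4
```

Request:
jog_arm(
  motion="0 0 -0.001 -0.008 0 0 0; 0 -0.0002 -0.0097 -0.01 0 0 -0.0494; 0 -0.0011 -0.0194 -0.01 0 0 -0.0988; 0 -0.0027 -0.029 -0.01 0 0 -0.1483; 0 -0.0051 -0.0385 -0.01 0 0 -0.1977",
)

```text
time: 5.9
tool_pos: [0.5501, 0.1765, 0.0484]
tool_rot: [-0.0, 0.934, 0.358, 0.004]
contact_force: [13.9, 7.0, -17.5]
gripper_width: 0.143
grasp_force: 59.2
```

Run:
```python
from h import *
p,r,s=pose();print(p,s['contact_force'],s['ft_torque'])
pv=np.array([.498,.1333]);d=p[:2]-pv;print(np.hypot(*d),np.arctan2(d[1],d[0]),np.arctan2(*r.as_matrix()[:2,1][::-1]))
```

```text
[0.55011423 0.17653036 0.0484054 ] [ 13.87708331   7.01430012 -17.49666608] [ 1.10069743 -2.06346201  0.04884753]
0.06771083194545346 0.6924900080849151 -0.8380795720072226
```

Request:
jog_arm(
  motion="0 0.003 -0.0097 0.004 0 0 -0.0494; 0 0.002 -0.0194 0.004 0 0 -0.0988; 0 0.0005 -0.029 0.004 0 0 -0.1483; 0 -0.002 -0.0385 0.004 0 0 -0.1977; 0 -0.005 -0.0477 0.004 0 0 -0.247",
)

```text
time: 6.52
tool_pos: [0.5317, 0.1921, 0.0481]
tool_rot: [0.0, 0.852, 0.524, 0.002]
contact_force: [4.5, 3.1, -5.6]
gripper_width: 0.146
grasp_force: 60.5
```

Run:
```python
from h import *
p,r,s=pose();print(p,s['contact_force'],s['ft_torque'])
for pv in [[.498,.1333],[.5,.134]]:
  d=p[:2]-pv;print(np.hypot(*d),np.arctan2(d[1],d[0]),np.arctan2(*r.as_matrix()[:2,1][::-1]))
f=grab_frame('wrist');cv2.imwrite('pics/w2.png',f['color'][:,:,::-1])
```

```text
[0.53165526 0.19214565 0.0481212 ] [ 4.54826687  3.06501519 -5.5821945 ] [ 0.60283484 -0.77206774  0.01296443]
0.06779002338399762 1.0512764887051576 -0.4672820481508942
0.06620402029366304 1.0722524472834047 -0.4672820481508942
```

View pics/w2.png

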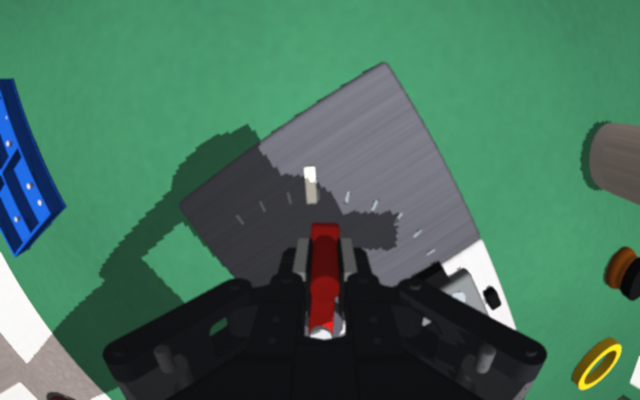

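The wrist view shows the mark at about (311,185), with the lever just to its right, its tip at (325,228) and its pivot at (321,335). A little more swing is needed.

Run:
```python
from h import *
f=grab_frame('wrist');col=f['color'].astype(int)
w=GRID[(col.min(2).ravel()>85)&(abs(GRID-[311,185])<[12,26]).all(1)]
w=w[(col[w[:,1],w[:,0]].max(1)-col[w[:,1],w[:,0]].min(1))<40]
M=onplane(f,w,.012,True)[:,:2];u,s,v=np.linalg.svd(M-M.mean(0));v=v[0]*np.sign(v[0][1])
e=(M-M.mean(0))@v
print(len(w),M.mean(0),np.arctan2(v[1],v[0]),'len',np.ptp(e),(M.mean(0)-.094*v))
p=pose()[0][:2]
for q in ([.498,.1333],[.5,.134]):
  d=M.mean(0)-q;print(np.hypot(*d),np.arctan2(d[1],d[0]))
for z in (.024,.03,.034): print(z,onplane(f,[[312,226],[339,226],[325,224]],z,True).round(4).tolist())
print([(round(d['p'],2),np.round(d['at'],4).tolist()) for t in ('mark_line','clamp_pivot') for d in place_of('wrist',t)][:3])
```

```text
767 [0.53783324 0.22394318] 1.1495723467639303 len 0.0271323544733513 [0.49939873 0.1381598 ]
0.09900945653640164 1.1567494688694064
0.09757627315340943 1.172628772424212
0.024 [[0.5266, 0.2012, 0.024], [0.5405, 0.1941, 0.024], [0.5339, 0.1989, 0.024]]
0.03 [[0.5279, 0.2031, 0.03], [0.5413, 0.1964, 0.03], [0.5349, 0.201, 0.03]]
0.034 [[0.5287, 0.2045, 0.034], [0.5418, 0.1979, 0.034], [0.5355, 0.2023, 0.034]]
[(0.93, [0.5388, 0.2168, 0.0119]), (0.76, [0.5011, 0.1337, 0.0079])]
```

Request:
jog_arm(
  motion="0 0.001 -0.006 0.003 0 0 -0.032; 0 0.0005 -0.0127 0.003 0 0 -0.064; 0 0.0005 -0.0127 0.003 0 0 -0.064; 0 0.0005 -0.0127 0.003 0 0 -0.064; 0 0.0005 -0.0127 0.003 0 0 -0.064",
)

```text
time: 7.35
tool_pos: [0.5262, 0.195, 0.0479]
tool_rot: [0.0, 0.826, 0.563, 0.001]
contact_force: [1.5, 1.1, 6.1]
gripper_width: 0.142
grasp_force: 61.8
```

Run:
```python
from h import *
p,r,s=pose();print(p,s['contact_force'])
d=p[:2]-[.499,.1337];print(np.hypot(*d),np.arctan2(d[1],d[0]))
```

```text
[0.52622117 0.19496867 0.04785957] [1.46620848 1.14603704 6.11158338]
0.06704358476158405 1.1526993717289828
```

Request:
jog_arm(
  motion="50 0 0 0 0 0 0; 50 0 0 0 0 0 0; 50 0 0 0 0 0 0; 50 0 0 -0.06 0 0 0; 50 0 0 -0.16 0 0 0",
)

```text
time: 7.98
tool_pos: [0.5227, 0.1939, 0.1242]
tool_rot: [-0.001, 0.826, 0.563, -0.003]
contact_force: [0.6, 0.2, 0.0]
gripper_width: 0.499
grasp_force: 0.0
```

Request:
jog_arm(
  motion="60 0 0 -0.1 0 0 0; 60 0 0 -0.2 0 0 0; 60 0 0 -0.28 0 0 0; 60 0 0 -0.28 0 0 0; 60 0 0 -0.28 0 0 0",
)

```text
time: 8.6
tool_pos: [0.5244, 0.1944, 0.2651]
tool_rot: [-0.0, 0.826, 0.563, -0.001]
contact_force: [0.3, 0.7, 0.0]
gripper_width: 0.598
grasp_force: 0.0
```

Run:
```python
from h import *
f=grab_frame('wrist');yaw,c=strip(f,True)
cv2.imwrite('pics/w3.png',cv2.resize(f['color'][60:320,160:520,::-1],None,fx=2,fy=2))
for t in ['clamp_pivot','clamp_grip','mark_line']:
    print(t,[(round(d['p'],2),np.round(d['at'],4).tolist()) for d in place_of('wrist',t)][:2])
p,r,s=pose();print(p,np.arctan2(*r.as_matrix()[:2,1][::-1]))
```

```text
Traceback (most recent call last):
  File "h.py", line 29, in strip
    pa=np.polyfit(A[:,1],A[:,0],1);pb=np.polyfit(B[:,0],B[:,1],1)
                                      ~~~~~~~~~~^^^^^^^^^^^^^^^^^
TypeError: expected non-empty vector for x
```

Run:
```python
from h import *
f=grab_frame('wrist');cv2.imwrite('pics/w3.png',cv2.resize(f['color'][60:360,130:530,::-1],None,fx=2,fy=2))
for t in ['clamp_pivot','clamp_grip','mark_line']:
    print(t,[(round(d['p'],2),np.round(d['at'],4).tolist()) for d in place_of('wrist',t)][:2])
```

```text
clamp_pivot [(0.91, [0.5034, 0.1333, 0.0114])]
clamp_grip [(0.68, [0.5228, 0.1948, 0.0603]), (0.27, [0.7742, 0.131, 0.0017])]
mark_line [(0.55, [0.5374, 0.2166, 0.013])]
```

View pics/w3.png

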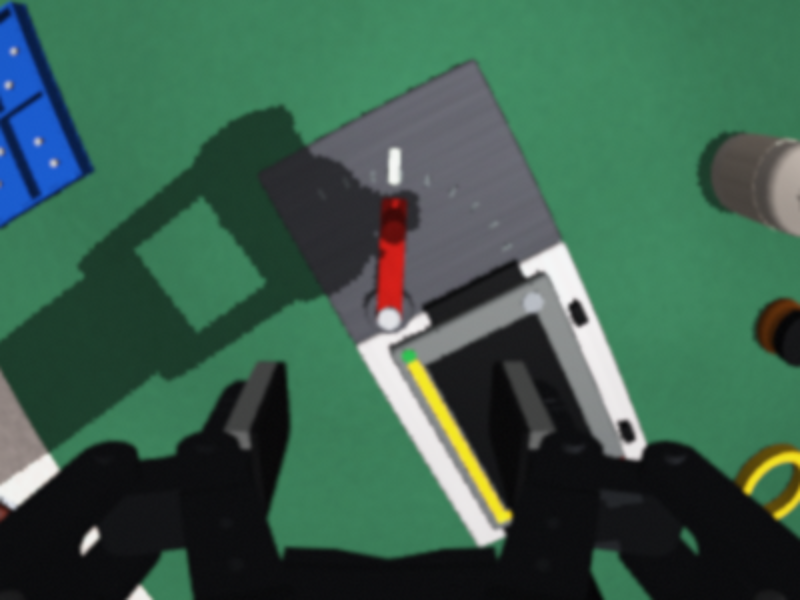

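The lever, from pivot (389,319) to tip (395,197), points at the mark (394,167) to within about 0.01 rad, and the jaw is against the tablet. Next is the pen.

Run:
```python
from h import *
print(rel([.555,-.40,.28],0.0))
```

```text
[-1.0845e+00  4.9090e-01 -3.0400e-02 -1.8000e-03  8.0000e-04 -2.4900e-01]
```

Request:
jog_arm(
  motion="60 -0.1 0.045 -0.006 0 0 -0.05; 60 -0.2 0.09 -0.012 0 0 -0.1; 60 -0.3 0.135 -0.02 0 0 -0.15; 60 -0.4 0.18 -0.025 0 0 -0.2; 60 -0.5 0.225 -0.03 0 0 -0.249",
)

```text
time: 9.48
tool_pos: [0.5381, -0.0809, 0.2807]
tool_rot: [-0.0, 0.706, 0.708, -0.0]
contact_force: [1.1, 0.6, 0.3]
gripper_width: 0.602
grasp_force: 0.0
```

Run:
```python
from h import *
print(pose()[0],rel([.555,-.40,.28],0.0))
```

```text
[ 0.53808085 -0.08091408  0.28069786] [-6.383e-01  3.220e-02  1.200e-03 -5.000e-04 -2.000e-04  1.700e-03]
```

Request:
jog_arm(
  motion="60 -0.12 0.006 0 0 0 0; 60 -0.24 0.012 0 0 0 0; 60 -0.36 0.018 0 0 0 0; 60 -0.48 0.024 0 0 0 0; 60 -0.6 0.03 0 0 0 0",
)

```text
time: 10.1
tool_pos: [0.5532, -0.3811, 0.2803]
tool_rot: [-0.001, 0.707, 0.707, 0.0]
contact_force: [1.2, 0.1, 0.6]
gripper_width: 0.6
grasp_force: 0.0
```

Run:
```python
from h import *
f=grab_frame('wrist');cv2.imwrite('pics/w4.png',f['color'][:,:,::-1])
for t in ['stand','stand_hole0','stand_hole1','pen','probe']:
    print(t,[(round(d['p'],2),np.round(d['at'],4).tolist()) for d in place_of('wrist',t)][:4])
p,r,s=pose();print(p,np.arctan2(*r.as_matrix()[:2,1][::-1]))
```

```text
stand [(0.92, [0.5472, -0.2, 0.0025]), (0.69, [0.5697, -0.376, 0.0015])]
stand_hole0 [(0.97, [0.5645, -0.4139, 0.0893]), (0.79, [0.5472, -0.2328, 0.0856]), (0.74, [0.569, -0.3435, 0.0921])]
stand_hole1 [(0.97, [0.5645, -0.4139, 0.0893]), (0.79, [0.5472, -0.2328, 0.0856]), (0.74, [0.569, -0.3435, 0.0921])]
pen [(0.78, [0.4819, -0.4678, 0.0779])]
probe [(0.7, [0.5697, -0.3427, 0.0879])]
[ 0.55351442 -0.37834478  0.28075631] 0.0007370380441955107
```

View pics/w4.png

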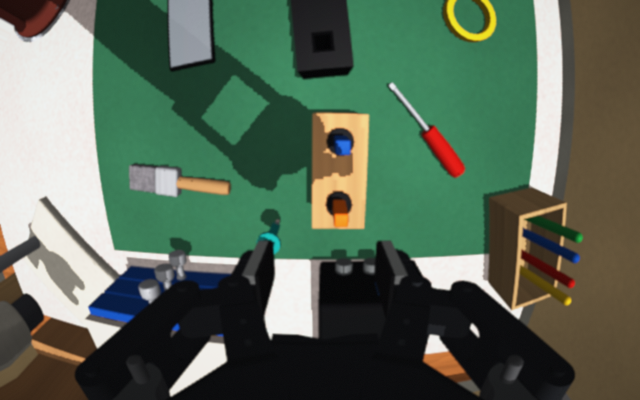

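The wrist view shows the stand top with corners at about (312,113), (369,113), (365,230) and (312,228). The orange pen is at (340,210), the blue probe at (342,143), and the turquoise look-alike at (268,240) is out of the way.

Run:
```python
from h import *
f=grab_frame('wrist');h=cv2.cvtColor(f['color'],cv2.COLOR_RGB2HSV).astype(int)
# stand top: light wood mask -> min area rect on z=.09
m=((abs(h[...,0]-15)<9)&(h[...,1]>40)&(h[...,1]<190)&(h[...,2]>110)).astype(np.uint8)
m[:, :295]=0;m[:,385:]=0;m[:100]=0;m[245:]=0
m=cv2.morphologyEx(m,cv2.MORPH_OPEN,np.ones((3,3)))
k=np.argwhere(m)[:,::-1];P=onplane(f,k,.09,True)[:,:2].astype(np.float32)
rc=cv2.minAreaRect(P*1000);print('rect',rc,cv2.boxPoints(rc).round(1).tolist())
o=((abs(h[...,0]-10)<8)&(h[...,1]>190)&(h[...,2]>120));o[:170]=0;o[240:]=0;o[:,:310]=0;o[:,370:]=0
k=np.argwhere(o)[:,::-1];print(len(k),k.min(0),k.max(0))
k2=k[h[k[:,1],k[:,0],2]>np.percentile(h[k[:,1],k[:,0],2],50)]
for z in(.146,.12): print(z,onplane(f,k2,z,True).mean(0),np.ptp(onplane(f,k2,z,True),axis=0),cv2.minAreaRect((onplane(f,k2,z,True)[:,:2]*1000).astype(np.float32)))
cv2.imwrite('pics/w4c.png',cv2.resize(f['color'][100:240,280:400,::-1],None,fx=4,fy=4,interpolation=2))
```

```text
rect ((567.9351806640625, -376.9466552734375), (131.02383422851562, 60.714534759521484), 89.36578369140625) [[536.9000244140625, -442.1000061035156], [597.5999755859375, -442.79998779296875], [599.0, -311.79998779296875], [538.2999877929688, -311.1000061035156]]
147 [333 215] [346 228]
0.146 [ 0.56786639 -0.41319893  0.146     ] [0.01045557 0.01028686 0.        ] ((567.8020629882812, -412.24334716796875), (10.6025390625, 9.718685150146484), 83.70146942138672)
0.12 [ 0.56931322 -0.42318685  0.12      ] [0.01143543 0.0112509  0.        ] ((569.2429809570312, -422.1417236328125), (11.596181869506836, 10.629449844360352), 83.70121002197266)
```

View pics/w4c.png

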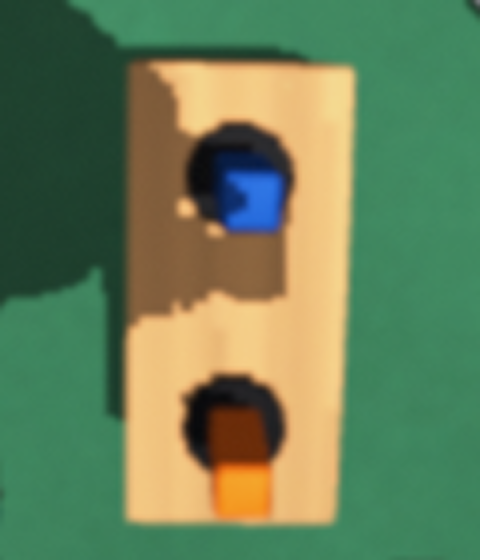

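Run:
```python
from h import *
print(pose()[0],rel([.5678,-.4125,.28],-.0107),rel([.5678,-.4125,.102],-.0107))
```

```text
[ 0.55365532 -0.37799235  0.28115052] [-0.0691  0.0282  0.0023 -0.0002 -0.0004  0.0081] [-6.920e-02  2.830e-02  3.583e-01 -2.000e-04 -4.000e-04  8.100e-03]
```

Request:
jog_arm(
  motion="60 -0.04 0.015 0.03 0 0 0.008; 60 -0.069 0.028 0.1 0 0 0.008; 60 -0.069 0.028 0.2 0 0 0.008; 60 -0.069 0.028 0.28 0 0 0.008; 60 -0.069 0.028 0.28 0 0 0.008",
)

```text
time: 11.08
tool_pos: [0.5657, -0.4104, 0.1367]
tool_rot: [-0.004, 0.711, 0.703, -0.0]
contact_force: [-0.7, 0.5, -0.3]
gripper_width: 0.598
grasp_force: 0.0
```

Run:
```python
from h import *
print(pose()[0],rel([.5678,-.4125,.102],-.0107))
```

```text
[ 0.56570915 -0.41040063  0.13667871] [-0.0046  0.0047  0.0693 -0.0043 -0.0039  0.0003]
```

Request:
jog_arm(
  motion="60 0 0 0.04 0 0 0; 60 0 0 0.078 0 0 0; 60 0 0 0.078 0 0 0; 60 0 0 0.078 0 0 0; 0 0 0 0.078 0 0 0",
)

```text
time: 11.7
tool_pos: [0.568, -0.4143, 0.1036]
tool_rot: [0.001, 0.711, 0.703, 0.0]
contact_force: [0.4, 0.2, 0.7]
gripper_width: 0.396
grasp_force: 0.0
```

Request:
jog_arm(
  motion="0 0 0 0 0 0 0; 0 0 0 0 0 0 0; 0 0 0 0 0 0 0; 0 0 0 0 0 0 0; 0 0 0 0 0 0 0",
)

```text
time: 12.32
tool_pos: [0.5678, -0.4141, 0.1032]
tool_rot: [0.001, 0.711, 0.703, -0.0]
contact_force: [-0.3, -0.2, 5.4]
gripper_width: 0.157
grasp_force: 58.9
```

Run:
```python
from h import *
p,r,s=pose();print(p,s['contact_force'],np.arctan2(*r.as_matrix()[:2,1][::-1]),r.as_matrix()[:,2],rel([.5678,-.4125,.102],-.0107),s['joint_pos'])
```

```text
[ 0.56783206 -0.41412263  0.10318899] [-0.33245399 -0.17265104  5.38222687] -0.011879696795979224 [ 8.63848534e-04 -9.64600453e-04 -9.99999162e-01] [ 0.0032 -0.0001  0.0024  0.0006  0.0006 -0.0008] [-7.35844504e-01  3.29578183e-01  1.51807525e+00 -1.40600842e-04
  1.29265143e+00 -7.23925871e-01]
```

Request:
jog_arm(
  motion="0 0 0 -0.04 0 0 0; 0 0 0 -0.12 0 0 0; 0 0 0 -0.22 0 0 0; 0 0 0 -0.32 0 0 0; 0 0 0 -0.34 0 0 0",
)

```text
time: 12.95
tool_pos: [0.5688, -0.4148, 0.2788]
tool_rot: [0.004, 0.711, 0.703, 0.0]
contact_force: [-0.2, -0.4, -0.8]
gripper_width: 0.154
grasp_force: 59.2
```

Run:
```python
from h import *
print(pose()[0],pose()[2]['gripper_width'],pose()[2]['contact_force'],rel([.5006,.05,.25],0.12), rel([.5006,.05,.25],-0.0107))
```

```text
[ 0.56880584 -0.41484587  0.27882308] 0.15355950391642886 [-0.18291213 -0.44497969 -0.7613988 ] [ 0.9283 -0.1478  0.0513  0.0041  0.0041 -0.0879] [ 9.283e-01 -1.478e-01  5.130e-02  4.400e-03  3.800e-03 -8.000e-04]
```

Request:
jog_arm(
  motion="0 0.09 -0.015 0.0 0 0 -0.02; 0 0.2 -0.03 0.0 0 0 -0.04; 0 0.31 -0.05 0 0 0 -0.06; 0 0.42 -0.07 0.01 0 0 -0.08; 0 0.53 -0.085 0.02 0 0 -0.085",
)

```text
time: 13.58
tool_pos: [0.5269, -0.1462, 0.2607]
tool_rot: [-0.001, 0.665, 0.747, -0.0]
contact_force: [0.7, 0.1, -0.3]
gripper_width: 0.157
grasp_force: 59.3
```

Run:
```python
from h import *
p,r,s=pose();print(p,np.arctan2(*r.as_matrix()[:2,1][::-1]),rel([.5006,.08,.20],0.116))
```

```text
[ 0.52685444 -0.14624641  0.2607498 ] 0.11552514767779978 [ 4.554e-01  2.000e-04  1.221e-01 -1.300e-03 -9.000e-04 -3.000e-04]
```

Request:
jog_arm(
  motion="0 0.09 0 0.02 0 0 0; 0 0.19 0 0.05 0 0 0; 0 0.3 0 0.09 0 0 0; 0 0.4 0 0.12 0 0 0; 0 0.455 0 0.12 0 0 0",
)

```text
time: 14.2
tool_pos: [0.4993, 0.0799, 0.199]
tool_rot: [-0.002, 0.664, 0.747, -0.002]
contact_force: [0.1, 1.2, -0.4]
gripper_width: 0.149
grasp_force: 59.3
```

Request:
jog_arm(
  motion="0 0 0 0.04 0 0 0; 0 0 0 0.09 0 0 0; 0 0 0 0.09 0 0 0; 0 0 0 0.09 0 0 0; 0 0 0 0.09 0 0 0",
)

```text
time: 14.82
tool_pos: [0.5027, 0.0773, 0.1584]
tool_rot: [0.001, 0.665, 0.747, 0.001]
contact_force: [-0.3, 1.3, -0.8]
gripper_width: 0.152
grasp_force: 59.3
```

Run:
```python
from h import *
p,r,s=pose();print(p,np.arctan2(*r.as_matrix()[:2,1][::-1]),r.as_matrix()[:,2])
f=grab_frame('wrist');cv2.imwrite('pics/w5.png',f['color'][:,:,::-1])
try: strip(f,True)
except Exception as e: print(e)
for c in ['wrist','scene','side']:
  for t in ['nib_tip','pen','seam_start','seam_corner','seam_end']: print(c,t,[(round(d['p'],2),np.round(d['at'],4).tolist()) for d in place_of(c,t)][:2])
```

```text
[0.50267635 0.07728425 0.1584289 ] 0.11484335283789714 [ 1.83304257e-03 -5.98827614e-05 -9.99998318e-01]
expected non-empty vector for x
wrist nib_tip [(0.36, [0.5051, 0.0777, 0.0675])]
wrist pen [(0.71, [0.5069, 0.0827, 0.1473])]
wrist seam_start [(0.74, [0.5051, 0.0921, 0.0271]), (0.6, [0.3609, -0.1644, -0.0037])]
wrist seam_corner [(0.74, [0.5136, -0.0592, 0.0288])]
wrist seam_end []
scene nib_tip []
scene pen [(0.57, [0.5694, -0.4116, 0.0953]), (0.5, [0.7765, 0.1301, 0.0014])]
scene seam_start [(0.63, [0.4999, 0.0932, 0.0213])]
scene seam_corner [(0.8, [0.521, -0.0571, 0.0226]), (0.21, [0.3336, -0.4106, -0.0013])]
scene seam_end [(0.93, [0.612, -0.0457, 0.0234])]
side nib_tip []
side pen [(0.69, [0.4865, -0.4663, 0.0801]), (0.65, [0.6939, -0.3331, -0.0038])]
side seam_start [(0.95, [0.501, 0.0898, 0.0221])]
side seam_corner [(0.71, [0.5175, -0.0585, 0.022]), (0.34, [0.6956, -0.3345, -0.0048])]
side seam_end [(0.73, [0.6107, -0.0495, 0.0237])]
```

View pics/w5.png

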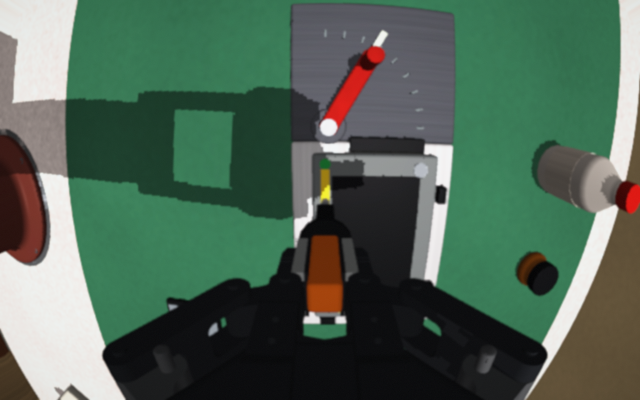

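Request:
jog_arm(
  motion="0 0.01 0 0.02 0 0 0; 0 0.02 0 0.04 0 0 0; 0 0.026 0 0.06 0 0 0; 0 0.026 0 0.06 0 0 0; 0 0.026 0 0.06 0 0 0",
)

```text
time: 16.25
tool_pos: [0.5005, 0.0907, 0.1273]
tool_rot: [0.0, 0.665, 0.747, -0.0]
contact_force: [0.4, 0.7, -1.5]
gripper_width: 0.152
grasp_force: 59.3
```

Run:
```python
from h import *
p,r,s=pose();print(p,np.arctan2(*r.as_matrix()[:2,1][::-1]),r.as_matrix()[:,2],s['contact_force'])
f=grab_frame('wrist');cv2.imwrite('pics/w6.png',cv2.resize(f['color'][130:250,270:390,::-1],None,fx=5,fy=5,interpolation=2))
np.save('w6.npy',f)
for t in ['nib_tip','seam_start']: print(t,[(round(d['p'],2),np.round(d['at'],4).tolist()) for d in place_of('wrist',t)][:2])
# predicted nib pixel
T=f['world_from_camera'];K=f['intrinsics']
def proj(P):
    c=(np.array(P)-T[:3,3])@T[:3,:3]*[1,-1,-1];t=np.arctan2(np.hypot(c[0],c[1]),c[2]);u=c[:2]/np.hypot(c[0],c[1]);return K[:2,2]+u*t*K[0,0]
print('pred nib',proj(p+r.apply([0,0,.0912])),'start',proj([.501,.0915,.024]),proj([.501-.0011,.0915+.009,.024]))
```

```text
[0.50052646 0.0906673  0.12733276] 0.11565511029865484 [ 5.03492618e-05 -5.20595058e-05 -9.99999997e-01] [ 0.36679574  0.66038936 -1.47709839]
nib_tip [(0.49, [0.5053, 0.0928, 0.0354])]
seam_start [(0.9, [0.5024, 0.0905, 0.026]), (0.39, [0.5019, 0.0906, 0.0368])]
pred nib [325.77998998 202.2943935 ] start [326.39622217 197.07602454] [326.34817401 186.44096752]
```

View pics/w6.png

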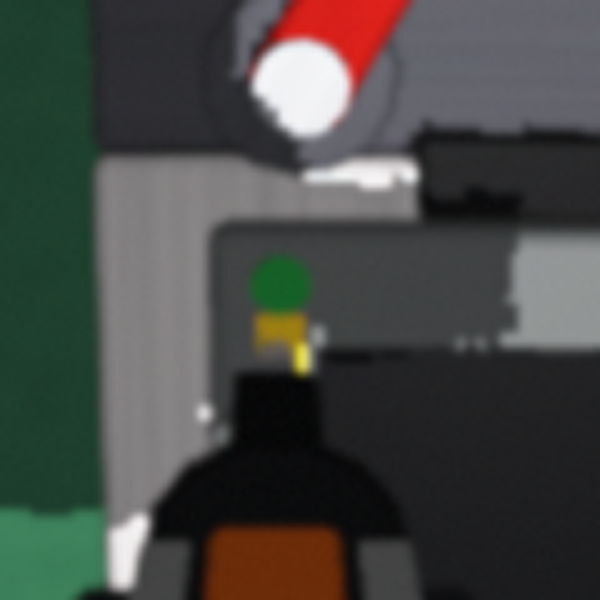

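The wrist crop shows the lever lined up with the mark. The green dot is at about (326,187), the strip centre at x≈326, and the nib (grey) at about (324.5,202), just inside the strip start. I'll check the lateral offset in the pixel values.

Run:
```python
import numpy as np
f=np.load('w6.npy',allow_pickle=True).item();c=f['color']
for r in range(192,207): print(r,' '.join('%d,%d,%d'%tuple(c[r,x]) for x in range(318,336)))
```

```text
192 65,67,68 65,68,68 72,71,65 83,82,56 88,91,47 85,99,40 79,102,36 72,103,34 73,104,35 76,102,34 84,100,39 88,94,44 86,86,54 75,75,63 67,69,67 64,66,67 64,65,67 65,67,68
193 64,67,68 66,67,66 83,77,63 112,95,49 127,106,34 130,112,28 124,113,25 119,115,26 117,114,26 124,115,26 127,111,26 130,109,32 119,99,44 91,81,59 70,70,67 66,68,68 65,67,68 65,67,67
194 65,67,68 67,68,68 88,80,61 124,103,43 145,118,26 150,121,18 149,122,18 146,123,20 145,122,19 148,123,19 151,122,19 150,120,21 135,110,37 103,90,61 83,82,79 81,83,83 76,79,79 67,70,70
195 64,67,67 67,67,67 88,80,62 124,104,44 147,119,26 155,125,18 156,126,17 156,127,19 155,125,17 156,125,17 156,126,18 155,124,19 140,114,37 110,99,71 105,105,102 111,113,114 100,103,103 79,81,81
196 65,67,68 67,68,67 85,79,62 119,100,44 143,116,27 153,124,21 155,126,21 154,124,22 155,125,23 156,126,19 157,126,18 155,124,18 140,114,39 116,104,78 121,122,119 133,135,136 118,121,121 86,88,88
197 65,67,68 66,68,67 83,78,61 115,98,46 134,110,31 142,116,29 144,117,35 144,118,39 145,118,38 150,122,29 156,125,21 156,126,20 143,118,40 120,109,82 125,126,124 13
[... 891 characters left out ...]
4,85 191,186,115 123,123,104 67,69,68 39,40,41 29,29,31
203 57,59,59 55,56,57 53,54,55 54,54,55 54,55,56 54,55,56 54,54,56 54,55,58 54,55,57 61,59,55 96,91,49 163,154,50 199,191,75 169,165,100 109,109,93 64,65,65 39,40,43 33,33,36
204 37,38,38 33,34,35 33,33,34 32,32,33 32,32,34 32,33,34 33,33,35 32,32,34 32,32,34 35,35,34 57,55,31 102,96,30 129,123,45 110,107,65 75,76,67 52,53,53 38,38,40 32,33,36
205 18,19,19 13,14,15 13,13,14 14,13,14 13,13,14 13,14,15 14,15,15 14,14,15 12,13,15 14,15,15 21,20,12 39,36,13 51,48,19 44,43,29 37,38,37 34,35,37 33,34,35 32,33,36
206 10,11,11 8,7,8 8,8,8 7,8,8 7,7,8 9,8,10 5,7,8 7,8,9 8,9,9 7,8,9 7,7,8 9,9,8 11,11,7 12,12,12 17,18,18 22,23,24 28,29,30 32,32,35
```

Request:
jog_arm(
  motion="0 0.003 0.001 0.008 0 0 0; 0 0.003 0.001 0.016 0 0 0; 0 0.003 0.001 0.022 0 0 0; 0 0.003 0.001 0.028 0 0 0; 0 0.003 0.001 0.034 0 0 0",
)

```text
time: 17.02
tool_pos: [0.5007, 0.0922, 0.1103]
tool_rot: [-0.0, 0.665, 0.747, -0.0]
contact_force: [-0.5, -0.2, 1.9]
gripper_width: 0.156
grasp_force: 59.5
```

Run:
```python
from h import *
p,r,s=pose();print(p,s['contact_force'],r.as_matrix()[:,2])
```

```text
[0.50071327 0.0921694  0.11027325] [-0.50548475 -0.22831195  1.87830843] [-2.67607418e-04 -3.03536082e-05 -9.99999964e-01]
```

Request:
jog_arm(
  motion="0 -0.006 0 0 0 0 0; 0 -0.012 0 -0.001 0 0 0; 0 -0.0185 0 -0.001 0 0 0; 0 -0.025 0 -0.002 0 0 0; 0 -0.031 0 -0.002 0 0 0",
)

```text
time: 17.65
tool_pos: [0.5026, 0.0765, 0.1114]
tool_rot: [0.0, 0.665, 0.747, 0.0]
contact_force: [0.4, 0.7, 1.4]
gripper_width: 0.153
grasp_force: 59.5
```

Request:
jog_arm(
  motion="0 -0.006 0 0 0 0 0; 0 -0.012 0 0 0 0 0; 0 -0.0185 0 0 0 0 0; 0 -0.025 0 0 0 0 0; 0 -0.031 0 0 0 0 0",
)

```text
time: 18.27
tool_pos: [0.5043, 0.0612, 0.1113]
tool_rot: [-0.0, 0.665, 0.747, -0.0]
contact_force: [-0.2, 1.5, 1.0]
gripper_width: 0.157
grasp_force: 59.5
```

Run:
```python
from h import *
p,r,s=pose();print(p,s['contact_force'],r.as_matrix()[:,2])
f=grab_frame('wrist');np.save('w7.npy',f);c=f['color']
cv2.imwrite('pics/w7.png',cv2.resize(c[130:250,270:390,::-1],None,fx=5,fy=5,interpolation=2))
```

```text
[0.50433143 0.06117964 0.1112985 ] [-0.21434162  1.53689226  1.04772842] [-5.20339395e-05  5.41518926e-06 -9.99999999e-01]
```

View pics/w7.png

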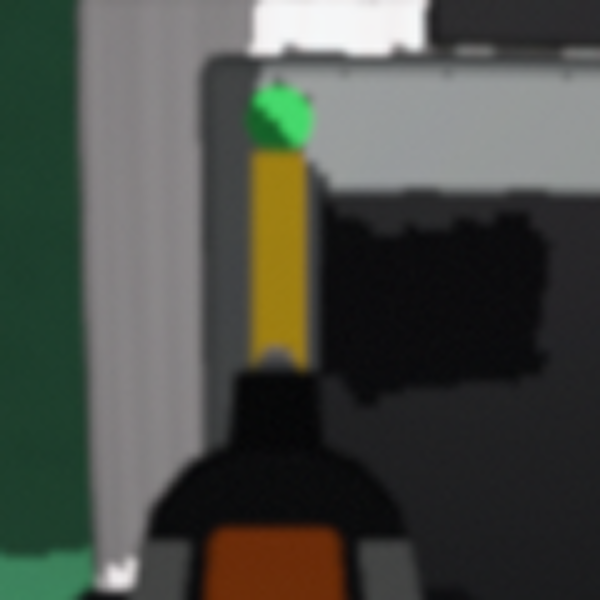

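The nib is at about (278,358) in the crop, with the strip centre at x≈280, so it is centred. I'll continue.

Request:
jog_arm(
  motion="0 -0.006 0 0 0 0 0; 0 -0.012 0 0 0 0 0; 0 -0.0185 0 0 0 0 0; 0 -0.025 0 0 0 0 0; 0 -0.031 0 0 0 0 0",
)

```text
time: 18.95
tool_pos: [0.5061, 0.0458, 0.1113]
tool_rot: [-0.0, 0.665, 0.747, -0.0]
contact_force: [0.4, 1.2, 1.9]
gripper_width: 0.152
grasp_force: 59.5
```

Request:
jog_arm(
  motion="0 -0.006 0 0 0 0 0; 0 -0.012 0 0 0 0 0; 0 -0.0185 0 0 0 0 0; 0 -0.025 0 0 0 0 0; 0 -0.031 0 0 0 0 0",
)

```text
time: 19.58
tool_pos: [0.5079, 0.0304, 0.1113]
tool_rot: [0.0, 0.665, 0.747, -0.0]
contact_force: [0.1, 1.7, 0.9]
gripper_width: 0.154
grasp_force: 59.5
```

Request:
jog_arm(
  motion="0 -0.006 0 0 0 0 0; 0 -0.012 0 0 0 0 0; 0 -0.0185 0 0 0 0 0; 0 -0.025 0 0 0 0 0; 0 -0.031 0 0 0 0 0",
)

```text
time: 20.2
tool_pos: [0.5097, 0.015, 0.1113]
tool_rot: [0.0, 0.665, 0.747, -0.0]
contact_force: [-0.2, 1.5, 1.3]
gripper_width: 0.162
grasp_force: 59.5
```

Request:
jog_arm(
  motion="0 -0.006 0 0 0 0 0; 0 -0.012 0 0 0 0 0; 0 -0.0185 0 0 0 0 0; 0 -0.025 0 0 0 0 0; 0 -0.031 0 0 0 0 0",
)

```text
time: 20.82
tool_pos: [0.5115, -0.0004, 0.1113]
tool_rot: [0.0, 0.665, 0.747, -0.0]
contact_force: [-0.0, 1.3, 0.7]
gripper_width: 0.151
grasp_force: 59.5
```

Run:
```python
from h import *
p,r,s=pose();print(p,s['contact_force'],r.as_matrix()[:,2])
f=grab_frame('wrist');h=cv2.cvtColor(f['color'],cv2.COLOR_RGB2HSV).astype(int)
m=(abs(h[...,0]-24)<8)&(h[...,1]>150)&(h[...,2]>80);m[:,:290]=0;m[:,370:]=0
for r in range(80,212,8):
    w=np.where(m[r])[0]; print(r,len(w),w.mean().round(1) if len(w) else '',end=' | ')
print();c=f['color']
for r in range(199,205): print(r,' '.join('%d,%d,%d'%tuple(c[r,x]) for x in range(318,336)))
```

```text
[ 5.11493321e-01 -4.30761204e-04  1.11300695e-01] [-0.02960873  1.28731464  0.74240753] [-2.74577347e-05 -3.35899654e-05 -9.99999999e-01]
80 10 325.5 | 88 11 325.0 | 96 10 325.5 | 104 11 325.0 | 112 11 325.0 | 120 11 325.0 | 128 11 325.0 | 136 11 325.0 | 144 11 325.0 | 152 10 325.5 | 160 10 325.5 | 168 10 325.5 | 176 10 325.5 | 184 10 325.5 | 192 11 325.0 | 200 4 327.0 | 208 0  | 
199 69,70,68 84,79,61 113,98,47 137,113,36 140,116,42 133,112,59 127,109,71 126,108,72 128,108,63 134,111,49 145,118,35 153,123,25 142,115,36 105,90,57 69,67,62 46,48,48 24,25,27 14,13,15
200 69,70,68 83,78,61 109,95,48 126,106,42 123,105,55 110,98,72 102,93,81 101,93,82 103,93,76 115,101,69 135,113,55 149,121,35 140,115,37 104,90,56 70,68,63 46,48,48 26,27,28 15,15,17
201 68,69,67 82,78,61 102,91,50 110,95,48 101,90,59 86,80,70 80,77,75 80,77,77 83,80,75 97,89,74 119,102,62 138,113,40 134,110,38 102,89,56 68,67,62 46,48,48 28,28,30 23,22,24
202 66,67,65 73,70,57 86,78,47 87,78,48 76,70,56 66,64,61 63,62,64 62,62,64 64,64,65 72,69,63 91,80,55 114,95,40 119,98,37 94,83,53 65,63,59 46,47,48 31,32,34 30,30,32
203 54,55,54 56,54,46 61,56,39 58,54,40 49,48,43 46,46,46 45,46,48 44,45,47 44,45,47 48,48,47 60,54,43 80,67,34 89,73,30 73,64,43 55,53,50 40,41,42 31,31,33 31,31,33
204 34,35,35 32,31,28 33,31,24 30,29,25 26,26,26 26,26,27 26,26,28 25,25,27 25,26,27 26,26,27 30,29,25 42,36,22 49,41,19 41,37,26 33,33,32 28,29,30 25,25,28 32,31,34
```

Request:
jog_arm(
  motion="0 -0.006 0 0 0 0 0; 0 -0.012 0 0 0 0 0; 0 -0.0185 0 0 0 0 0; 0 -0.025 0 0 0 0 0; 0 -0.031 0 0 0 0 0",
)

```text
time: 21.5
tool_pos: [0.5133, -0.0158, 0.1113]
tool_rot: [-0.0, 0.665, 0.747, -0.0]
contact_force: [0.0, 1.3, 0.8]
gripper_width: 0.151
grasp_force: 59.5
```

Request:
jog_arm(
  motion="0 -0.006 0 0 0 0 0; 0 -0.012 0 0 0 0 0; 0 -0.0185 0 0 0 0 0; 0 -0.025 0 0 0 0 0; 0 -0.031 0 0 0 0 0",
)

```text
time: 22.12
tool_pos: [0.5151, -0.0312, 0.1113]
tool_rot: [-0.0, 0.665, 0.747, 0.0]
contact_force: [-1.1, 0.8, 0.4]
gripper_width: 0.154
grasp_force: 59.5
```

Request:
jog_arm(
  motion="0 -0.006 0 0 0 0 0; 0 -0.012 0 0 0 0 0; 0 -0.0185 0 0 0 0 0; 0 -0.025 0 0 0 0 0; 0 -0.031 0 0 0 0 0",
)

```text
time: 22.75
tool_pos: [0.5168, -0.0466, 0.1113]
tool_rot: [-0.0, 0.665, 0.747, -0.0]
contact_force: [0.7, 1.7, 1.1]
gripper_width: 0.16
grasp_force: 59.5
```

Run:
```python
from h import *
p,r,s=pose();print(p,s['contact_force'])
f=grab_frame('wrist');c=f['color'];T=f['world_from_camera'];K=f['intrinsics']
def proj(P):
    q=(np.array(P)-T[:3,3])@T[:3,:3]*[1,-1,-1];t=np.arctan2(np.hypot(q[0],q[1]),q[2]);u=q[:2]/np.hypot(q[0],q[1]);return K[:2,2]+u*t*K[0,0]
h=cv2.cvtColor(c,cv2.COLOR_RGB2HSV).astype(int)
m=(abs(h[...,0]-24)<8)&(h[...,1]>120)&(h[...,2]>60)
for x in range(332,440,6):
    w=np.where(m[150:260,x])[0]+150; print(x,len(w),w.mean().round(1) if len(w) else '', onplane(f,[x,w.mean()],.024,True)[0,:2].round(4).tolist() if len(w) else '')
print('nib now pred',proj([p[0],p[1],.024]),proj([p[0],p[1],.027]))
cv2.imwrite('pics/w8.png',cv2.resize(c[140:260,300:450,::-1],None,fx=5,fy=5,interpolation=2))
```

```text
[ 0.51684437 -0.04659609  0.11130186] [0.67582156 1.66223301 1.07995697]
332 0  
338 9 217.0 [0.5277, -0.0564]
344 10 217.5 [0.5325, -0.0562]
350 11 217.0 [0.5371, -0.0553]
356 11 217.0 [0.5419, -0.0548]
362 10 217.5 [0.5467, -0.0547]
368 10 216.5 [0.5514, -0.0533]
374 11 217.0 [0.5563, -0.0532]
380 10 216.5 [0.561, -0.0522]
386 10 216.5 [0.5659, -0.0517]
392 10 216.5 [0.5708, -0.0512]
398 10 216.5 [0.5758, -0.0506]
404 10 216.5 [0.5808, -0.0501]
410 10 216.5 [0.5859, -0.0496]
416 10 216.5 [0.591, -0.0491]
422 10 216.5 [0.5962, -0.0485]
428 10 216.5 [0.6014, -0.048]
434 10 216.5 [0.6067, -0.0474]
nib now pred [325.78205678 203.76358831] [325.79912147 204.92958723]
```

View pics/w8.png

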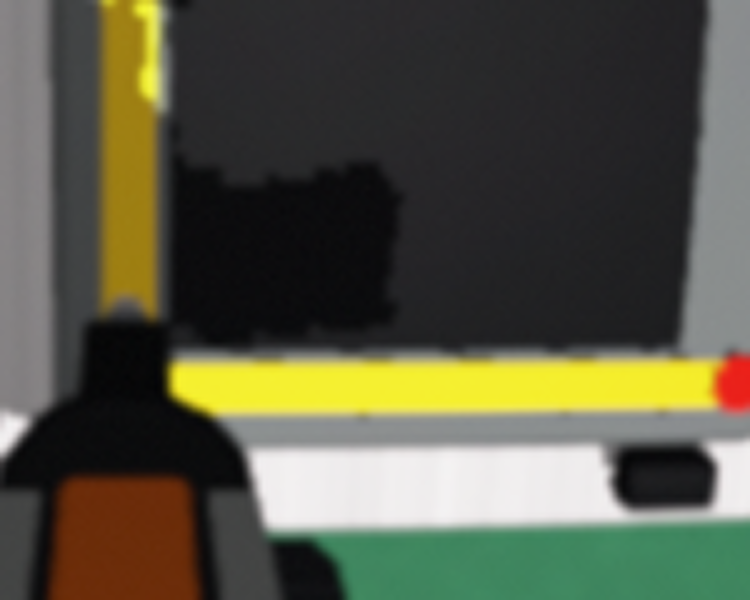

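The nib is centred on leg one. Leg two's centreline sits 11 mm further along, at crop row 385, and the red dot is at (735,383). I'll take the corner now.

Request:
jog_arm(
  motion="0 -0.006 0 0 0 0 0; 0 -0.012 0 0 0 0 0; 0 -0.0175 0 0 0 0 0; 0 -0.0218 0.001 0 0 0 0; 0 -0.0218 0.006 0 0 0 0",
)

```text
time: 23.42
tool_pos: [0.5208, -0.0573, 0.1112]
tool_rot: [-0.0, 0.665, 0.747, -0.001]
contact_force: [-1.3, -0.4, 1.7]
gripper_width: 0.157
grasp_force: 59.5
```

Request:
jog_arm(
  motion="0 0 0.006 0 0 0 0; 0 0 0.012 0 0 0 0; 0 0 0.0185 0 0 0 0; 0 0 0.025 0 0 0 0; 0 0 0.031 0 0 0 0",
)

```text
time: 24.05
tool_pos: [0.5367, -0.055, 0.1113]
tool_rot: [-0.0, 0.665, 0.747, -0.0]
contact_force: [-1.4, 0.4, 1.7]
gripper_width: 0.158
grasp_force: 59.5
```

Request:
jog_arm(
  motion="0 0 0.006 0 0 0 0; 0 0 0.012 0 0 0 0; 0 0 0.0185 0 0 0 0; 0 0 0.025 0 0 0 0; 0 0 0.031 0 0 0 0",
)

```text
time: 24.68
tool_pos: [0.5521, -0.0533, 0.1113]
tool_rot: [0.0, 0.665, 0.747, 0.0]
contact_force: [-0.7, -1.0, 1.0]
gripper_width: 0.155
grasp_force: 59.5
```

Run:
```python
from h import *
p,r,s=pose();print(p,s['contact_force'])
f=grab_frame('wrist');c=f['color'];T=f['world_from_camera'];K=f['intrinsics']
h=cv2.cvtColor(c,cv2.COLOR_RGB2HSV).astype(int)
m=(abs(h[...,0]-24)<8)&(h[...,1]>120)&(h[...,2]>60)
for x in list(range(300,318,6))+list(range(332,400,8)):
    w=np.where(m[150:260,x])[0]+150; print(x,len(w),w.mean().round(1) if len(w) else '', onplane(f,[x,w.mean()],.024,True)[0,:2].round(4).tolist() if len(w) else '')
hr=((h[...,0]<6)|(h[...,0]>174))&(h[...,1]>150)&(h[...,2]>80);hr[:190]=0;hr[225:]=0;k=np.argwhere(hr[:, 330:450])[:,::-1]+[330,0]
print('red',len(k),onplane(f,k,.024,True).mean(0) if len(k) else '')
cv2.imwrite('pics/w9.png',cv2.resize(c[160:240,280:400,::-1],None,fx=5,fy=5,interpolation=2))
```

```text
[ 0.55210156 -0.05327544  0.11133095] [-0.67702886 -0.97214738  0.96201243]
300 11 204.0 [0.5321, -0.0558]
306 11 204.0 [0.5368, -0.0552]
312 11 204.0 [0.5414, -0.0547]
332 10 203.5 [0.5569, -0.0525]
340 11 204.0 [0.5631, -0.0522]
348 11 204.0 [0.5693, -0.0515]
356 11 204.0 [0.5755, -0.0507]
364 11 204.0 [0.5818, -0.05]
372 11 204.0 [0.5881, -0.0493]
380 10 204.5 [0.5946, -0.049]
388 10 204.5 [0.601, -0.0483]
396 10 204.5 [0.6075, -0.0475]
red 93 [ 0.6191258  -0.04574302  0.024     ]
```

Request:
jog_arm(
  motion="0 0 0.006 0 0 0 0; 0 0 0.012 0 0 0 0; 0 0 0.0185 0 0 0 0; 0 0 0.025 0 0 0 0; 0 0 0.031 0 0 0 0",
)

```text
time: 25.35
tool_pos: [0.5675, -0.0515, 0.1113]
tool_rot: [0.0, 0.665, 0.747, 0.0]
contact_force: [-1.4, -0.7, 1.3]
gripper_width: 0.153
grasp_force: 59.5
```

Request:
jog_arm(
  motion="0 0 0.006 0 0 0 0; 0 0 0.012 0 0 0 0; 0 0 0.0185 0 0 0 0; 0 0 0.025 0 0 0 0; 0 0 0.031 0 0 0 0",
)

```text
time: 25.98
tool_pos: [0.5829, -0.0497, 0.1113]
tool_rot: [0.0, 0.665, 0.747, -0.0]
contact_force: [-1.3, -0.9, 1.1]
gripper_width: 0.158
grasp_force: 59.5
```

Request:
jog_arm(
  motion="0 0 0.006 0 0 0 0; 0 0 0.012 0 0 0 0; 0 0 0.0185 0 0 0 0; 0 0 0.025 0 0 0 0; 0 0 0.031 0 0 0 0",
)

```text
time: 26.6
tool_pos: [0.5983, -0.0479, 0.1113]
tool_rot: [0.0, 0.665, 0.747, 0.0]
contact_force: [-1.0, 0.3, 1.0]
gripper_width: 0.156
grasp_force: 59.5
```

Request:
jog_arm(
  motion="0 0 0.006 0 0 0 0; 0 0 0.012 0 0 0 0; 0 0 0.0185 0 0 0 0; 0 0 0.024 0 0 0 0; 0 0 0.028 0 0 0 0",
)

```text
time: 27.22
tool_pos: [0.6122, -0.0463, 0.1113]
tool_rot: [0.0, 0.665, 0.747, 0.0]
contact_force: [-1.0, 0.1, 1.3]
gripper_width: 0.153
grasp_force: 59.5
```

Run:
```python
from h import *
p,r,s=pose();print(p,s['contact_force'],s['time'],r.as_matrix()[:,1:])
```

```text
[ 0.61218603 -0.04629004  0.11132408] [-1.0095542   0.05447894  1.27452035] 27.225 [[ 9.93326197e-01  1.13618274e-04]
 [ 1.15338864e-01  5.13300530e-06]
 [ 1.13452043e-04 -9.99999994e-01]]
```

Request:
jog_arm(
  motion="0 0 0 -0.05 0 0 0; 0 0 0 -0.14 0 0 0; 0 0 0 -0.24 0 0 0; 0 0 0 -0.338 0 0 0; 0 0 0 -0.338 0 0 0",
)

```text
time: 27.85
tool_pos: [0.6147, -0.0467, 0.2868]
tool_rot: [0.005, 0.665, 0.747, 0.003]
contact_force: [1.1, -0.4, -0.0]
gripper_width: 0.155
grasp_force: 59.3
```

Run:
```python
from h import *
print(pose()[0],rel([.5678,-.4141,.28],-.0117))
```

```text
[ 0.61469352 -0.04669462  0.28677607] [-0.719  -0.1781  0.0139  0.0074  0.0017  0.0849]
```

Request:
jog_arm(
  motion="0 -0.1 -0.024 0 0 0 0.02; 0 -0.21 -0.05 0 0 0 0.04; 0 -0.32 -0.077 0 0 0 0.06; 0 -0.43 -0.103 0 0 0 0.085; 0 -0.53 -0.127 0 0 0 0.085",
)

```text
time: 28.48
tool_pos: [0.5788, -0.3186, 0.2784]
tool_rot: [-0.001, 0.712, 0.703, 0.0]
contact_force: [0.7, -0.4, -0.9]
gripper_width: 0.156
grasp_force: 59.3
```

Run:
```python
from h import *
print(pose()[0],rel([.5678,-.4141,.28],-.0117))
```

```text
[ 0.57875921 -0.31856165  0.27840357] [-0.1913 -0.0195 -0.0034 -0.0007 -0.0008 -0.0006]
```

Request:
jog_arm(
  motion="0 -0.08 -0.009 0 0 0 0; 0 -0.16 -0.017 0 0 0 0; 0 -0.191 -0.0195 0 0 0 0; 0 -0.191 -0.0195 0 0 0 0; 0 -0.191 -0.0195 0 0 0 0",
)

```text
time: 29.1
tool_pos: [0.5689, -0.4109, 0.2799]
tool_rot: [-0.0, 0.711, 0.703, 0.0]
contact_force: [0.3, 0.3, -0.8]
gripper_width: 0.155
grasp_force: 59.3
```

Run:
```python
from h import *
print(pose()[0],rel([.5678,-.4141,.28],-.0117),rel([.5678,-.4141,.106],-.0117))
```

```text
[ 0.56894719 -0.410885    0.27990688] [-0.0065 -0.0022 -0.0002 -0.0001 -0.0006  0.0007] [-6.800e-03 -2.200e-03  3.478e-01 -1.000e-04 -6.000e-04  7.000e-04]
```

Request:
jog_arm(
  motion="0 -0.004 -0.002 0.02 0 0 0.001; 0 -0.006 -0.002 0.05 0 0 0.001; 0 -0.006 -0.002 0.08 0 0 0.001; 0 -0.006 -0.002 0.1 0 0 0.001; 0 -0.006 -0.002 0.1 0 0 0.001",
)

```text
time: 29.72
tool_pos: [0.5669, -0.4147, 0.2283]
tool_rot: [-0.001, 0.712, 0.702, -0.0]
contact_force: [-0.6, 0.4, -0.3]
gripper_width: 0.152
grasp_force: 59.3
```

Run:
```python
from h import *
print(pose()[0],pose()[2]['joint_vel'],rel([.5678,-.4141,.103],-.0117))
```

```text
[ 0.56694938 -0.41469158  0.22831175] [ 0.00025496 -0.01429504 -0.02999246  0.00055422  0.00442486  0.00220768] [ 0.0007  0.0022  0.2506 -0.0015 -0.0013 -0.0011]
```

Request:
jog_arm(
  motion="0 0.001 0.0015 0.03 0 0 0; 0 0.001 0.0015 0.06 0 0 0; 0 0.001 0.0015 0.085 0 0 0; 0 0.001 0.0015 0.11 0 0 0; 0 0.001 0.0015 0.13 0 0 0",
)

```text
time: 30.35
tool_pos: [0.5681, -0.4146, 0.1641]
tool_rot: [-0.0, 0.712, 0.702, -0.0]
contact_force: [0.1, -0.9, -0.7]
gripper_width: 0.155
grasp_force: 59.3
```

Run:
```python
from h import *
print(pose()[0],pose()[2]['contact_force'],pose()[2]['ft_torque'],rel([.5678,-.4141,.103],-.0117))
```

```text
[ 0.56807365 -0.41463415  0.16414435] [ 0.12380619 -0.9118779  -0.7246105 ] [-0.00011887  0.03423058  0.00437176] [ 0.001  -0.0005  0.1223 -0.0004 -0.0003 -0.0012]
```

Request:
jog_arm(
  motion="0 0.001 0 0.025 0 0 0; 0 0.001 0 0.05 0 0 0; 0 0.001 0 0.08 0 0 0; 0 0.001 0 0.105 0 0 0; 0 0.001 0 0.119 0 0 0",
)

```text
time: 30.98
tool_pos: [0.5679, -0.4139, 0.1044]
tool_rot: [-0.001, 0.712, 0.702, -0.0]
contact_force: [-0.6, -0.8, -0.8]
gripper_width: 0.157
grasp_force: 59.3
```

Run:
```python
from h import *
print(pose()[0],pose()[2]['contact_force'],pose()[2]['ft_torque'],rel([.5678,-.4141,.103],-.0117))
```

```text
[ 0.56789956 -0.41388471  0.10435803] [-0.56109457 -0.82334412 -0.82245524] [ 0.05016159 -0.0030091  -0.01512093] [-0.0004 -0.0002  0.0027 -0.0008 -0.0007 -0.0012]
```

Lowering the last millimetre, opening, and retreating straight up.

Request:
jog_arm(
  motion="0 0 0 0.002 0 0 0; 40 0 0 0.002 0 0 0; 60 0 0 0.002 0 0 0; 60 0 0 0.002 0 0 0; 60 0 0 0.002 0 0 0",
)

```text
time: 31.6
tool_pos: [0.5684, -0.4143, 0.1052]
tool_rot: [0.0, 0.712, 0.702, 0.0]
contact_force: [0.3, 0.2, 0.3]
gripper_width: 0.603
grasp_force: 0.0
```

Request:
jog_arm(
  motion="60 0 0 -0.03 0 0 0; 60 0 0 -0.1 0 0 0; 60 0 0 -0.2 0 0 0; 60 0.03 -0.02 -0.3 0 0 0; 60 0.06 -0.03 -0.35 0 0 0",
)

```text
time: 32.22
tool_pos: [0.5544, -0.3847, 0.2859]
tool_rot: [0.004, 0.712, 0.702, 0.0]
contact_force: [1.0, 0.2, -0.7]
gripper_width: 0.598
grasp_force: 0.0
```

Request:
jog_arm(
  motion="60 0 0 0 0 0 0; 60 0 0 0 0 0 0; 60 0 0 0 0 0 0; 60 0 0 0 0 0 0; 60 0 0 0 0 0 0",
)

```text
time: 32.85
tool_pos: [0.5535, -0.3841, 0.2788]
tool_rot: [-0.001, 0.712, 0.702, -0.0]
contact_force: [0.4, -0.1, 0.0]
gripper_width: 0.601
grasp_force: 0.0
```

Run:
```python
from h import *
print(pose()[0],pose()[2]['contact_force'])
f=grab_frame('wrist');cv2.imwrite('pics/w10.png',f['color'][:,:,::-1])
```

```text
[ 0.55351403 -0.38413064  0.27882743] [ 0.35288223 -0.05270059  0.02475008]
```

View pics/w10.png

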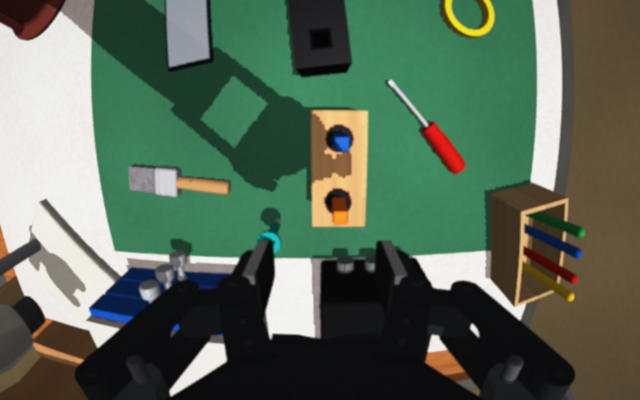

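The pen hangs upright in its hole at (340,207), just as it did before, and everything else looks unmoved. Handing in.

```bash
python3 -c "
from plant import job_done
print(job_done())"
```

```text
the job is handed in; nothing more can be done
None
```

I swung the lever to the white mark (within about 0.01 rad by camera) and released it, ran the pen along the seal from green dot to red dot in one pass at about 2.5 cm/s with the spring giving roughly 5 mm, hung the pen back in its hole, and handed the job in at about 33 s; no verdict was returned.

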